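# Clip the leftovers box shut

## Robot

A 6-joint arm with a two-finger parallel gripper is mounted at the origin on the work surface. World frame = base frame: x ahead of the robot, y to its left, z up, the work surface at z = 0. Lengths are in m, angles in rad, forces in N, time in s.
With the tool pointing down it reaches from about 0.35 to 0.775 m from the base axis. Payload 7.3 kg.
Tool frame: the origin (TCP) lies at the very end of the fingers, on their centre line; the grasp point (between the pads) lies 19 mm behind it (robot.pinch_z is the distance from the TCP to the grasp point, in m); z points along the fingers, y is the line along which they close (so a half turn about z gives the same grasp; the last joint's range is limited). The gripper opens to 92 mm and grips with 3 to 60 N. Pads are 19 mm wide; open, the fingers measure 130 mm over their backs; the gripper's body (75 mm by 190 mm) begins 47 mm behind the grasp point.
Start: joints at [0.98, 0.342, 1.524, -0, 1.275, -0.146], TCP at [0.226, 0.474, 0.227] pointing down, gripper open.
Joint ranges: [-2.53, 2.53], [-0.77, 2.02], [0.04, 2.7], [-1, 4.14], [0.28, 2.66], [-3.11, 3.11]. Speed limits (rad/s): [2.57, 2.57, 3.14, 3.14, 3.14, 3.14].

## Interface

Orientations are given as [roll, pitch, yaw] about the fixed x, y, z axes, in that order (R = Rz(yaw) Ry(pitch) Rx(roll)).
In Python, from cell import robot gives the robot as it stands.
- The arm moves only by the tool move_arm, never from a script. Its argument "motion" is a list of rows, each a list of 6 numbers: the shift along the tool's x, y, z in units of 0.1 m (1.0 is 0.1 m), then the turn, a rotation vector about the tool's x, y, z in units of pi rad (1.0 is pi rad). In form: [[dx, dy, dz, rx, ry, rz], ...]. A call has 1 to 12 rows; each row is the pose to reach, as a shift and turn from the pose commanded when the call began, along the tool's axes at that moment, turning the shorter way round; what a row does not reach only later rows make up. A row lasts 1/8 s, in which the tool goes at most 62.5 mm and 10.7 degrees, less where a joint would pass 70% of its speed; a pose out of reach is approached as far as the arm can. A call with a number of a shift or a turn outside -1 to 1 is refused whole. A call with a gripper value outside its range is refused whole. "fingers" is the opening, from -1 (shut) to 1 (fully open), set as the call begins (left out, the last holds). The fingers move at their own pace and stop on an object; "newtons" is the grip in N (left out, the last holds). Time passes only in rows, so rows that repeat a pose let the fingers close. It gives the time, the measured TCP pose, the force, the opening and the grip force at its end, in the units of the state.
- robot.observe(): the state, without advancing time (a new reading comes with each control period).
- robot.read_camera(name): name is "side" or "top" or "wrist"; returns a dict with "image" (420x560x3 uint8, red, green, blue), "range_z" (420x560 float32, m along the optical axis (not along the pixel's ray), 0 where there is no reading), "vfov" (degrees; the focal length in pixels is half the picture's height over the tangent of half this angle, whatever the lens; pixels are square), "cx", "cy" (the principal point, pixels), "k1" (the pictures are not rectified: a ray, as slopes to the right and down, at radius r is drawn at 1 + k1 r^2 times it, then the intrinsics apply), "extrinsics" (4x4, takes a point from camera to world coordinates); the wrist camera has in their place "hand_eye" (4x4, takes a point from camera to tool coordinates, whose origin is the TCP and whose axes are the flange's). Camera axes: x right, y up, looking along -z (the intrinsics and any distortion apply to the point x, -y, -z); pixel columns grow to the right and rows downward; lengths in m; the calibration is good to about 2 mm. A picture is of the moment at which its call begins: read the wrist's pose just before it.
- robot.hand_in(): hands the job in; it is judged then, once.
The state is a dict: "time": time; "qpos": joint angles; "qvel": joint speeds; "joint_efforts": joint torques, N m; "tool_pos": TCP position; "tool_rot": TCP orientation; "contact_force": force on the tool from outside, world axes, zero at the start; "torque": the same for the moment, N m; "opening": finger opening in m; "grip_force": force on a finger pad.
Only numpy, scipy, OpenCV 4.12 (cv2) and the standard library are available. Lean on these libraries where they do the work, as an engineer would, in place of code of your own. Each camera call takes 0.05 s, during which the arm holds its last target. There are 200 camera calls.

## Task

The lid lies on the box of leftovers but its four flaps still stand out. Go round the rim and press each flap down and in against the side of the box until it clicks shut, all four of them. Press only: leave the box standing about where it is (a couple of centimetres of shift do not matter), lift nothing, and leave the other things on the counter alone.

Things in the scene. Friction and masses are not known exactly. Their poses are not given: they have to be found in the camera images.
- foodbox: Loose food box of frosted plastic full of potatoes, about 0.9 kg, on rubber feet, a white clip-on lid already seated on it. Origin: centre of its underside; z up, x across the short way (outer walls 124 mm apart), y the long way (184 mm). A sideways push of more than about 6 N makes it slide.
- lid_top (a point): Centre of the lid's top, 66 mm above the counter; axes as the box's. Lid 136 x 196 mm. A blue flap is hinged along each of its four sides: hinge lines 62 mm above the counter, 68 mm from the centre on the long sides (box -x and +x) and 98 mm on the short sides (-y and +y).
- flap_near (a joint): Hinge angle (rad) of the lid flap on the box's -x side (towards the robot when the yaw is 0). 0: straight out, level; grows as it swings down towards the wall. Moves with under 1 N; let go past about 0.9 it springs back to there unless clicked. Near 1.35 its bead rides over a rib on the wall (2 to 3 N on its thumb edge), then it snaps to 1.55: hanging straight down, shut.
- flap_near_edge (a point): Middle of the outer edge of the flap on the box's -x side, 31 mm from its hinge line; moves with the flap. Flap: 104 mm wide along the hinge, 3 mm thick, centred on the side; its outer 8 mm flare out as a thumb edge. Shut, it hangs straight down: its face 1.5 mm and the thumb edge, 30 mm below the hinge line, 6.5 mm outside the hinge line.
- flap_far (a joint): Hinge angle (rad) of the lid flap on the box's +x side (away from the robot). 0: straight out, level; grows as it swings down towards the wall. Moves with under 1 N; let go past about 0.9 it springs back to there unless clicked. Near 1.35 its bead rides over a rib on the wall (2 to 3 N on its thumb edge), then it snaps to 1.55: hanging straight down, shut.
- flap_far_edge (a point): Middle of the outer edge of the flap on the box's +x side, 31 mm from its hinge line; moves with the flap. Flap: 104 mm wide along the hinge, 3 mm thick, centred on the side; its outer 8 mm flare out as a thumb edge. Shut, it hangs straight down: its face 1.5 mm and the thumb edge, 30 mm below the hinge line, 6.5 mm outside the hinge line.
- flap_left (a joint): Hinge angle (rad) of the lid flap on the box's +y side (to the robot's left). 0: straight out, level; grows as it swings down towards the wall. Moves with under 1 N; let go past about 0.9 it springs back to there unless clicked. Near 1.35 its bead rides over a rib on the wall (2 to 3 N on its thumb edge), then it snaps to 1.55: hanging straight down, shut.
- flap_left_edge (a point): Middle of the outer edge of the flap on the box's +y side, 31 mm from its hinge line; moves with the flap. Flap: 66 mm wide along the hinge, 3 mm thick, centred on the side; its outer 8 mm flare out as a thumb edge. Shut, it hangs straight down: its face 1.5 mm and the thumb edge, 30 mm below the hinge line, 6.5 mm outside the hinge line.
- flap_right (a joint): Hinge angle (rad) of the lid flap on the box's -y side (to the robot's right). 0: straight out, level; grows as it swings down towards the wall. Moves with under 1 N; let go past about 0.9 it springs back to there unless clicked. Near 1.35 its bead rides over a rib on the wall (2 to 3 N on its thumb edge), then it snaps to 1.55: hanging straight down, shut.
- flap_right_edge (a point): Middle of the outer edge of the flap on the box's -y side, 31 mm from its hinge line; moves with the flap. Flap: 66 mm wide along the hinge, 3 mm thick, centred on the side; its outer 8 mm flare out as a thumb edge. Shut, it hangs straight down: its face 1.5 mm and the thumb edge, 30 mm below the hinge line, 6.5 mm outside the hinge line.
- mug: Blue mug, radius 40 mm, 92 mm tall, a bystander. Origin: centre of its underside.
- tumbler: Clear plastic tumbler, radius 36 mm, 95 mm tall, a bystander. Origin: centre of its underside.
- spice_jar: Small glass jar with red cap, radius 22 mm, 85 mm tall, a bystander. Origin: centre of its underside.
- bowl: White bowl, radius 55 mm, 45 mm tall, a bystander. Origin: centre of its underside.
- ice_tray: Blue ice-cube tray, 110 x 260 mm, 35 mm tall, a bystander. Origin: centre of its underside.
- round_tub: Round tub with a green lid already shut, radius 55 mm, 68 mm tall, a bystander. Origin: centre of its underside.
- can: Food can with yellow label, radius 33 mm, 100 mm tall, a bystander. Origin: centre of its underside.

How it is judged:
At the end, for the whole second after the job is handed in: All four flaps are clicked shut (hinge angle above 1.45 rad), and the box stands upright (within 0.05 rad) and at rest on the counter, no more than 50 mm from where it stood (value of joint each of flap_near, flap_far, flap_left, flap_right above 1.45 rad and distance of foodbox from where it was at the start of the episode below 0.05 m and height (world z) of foodbox below 0.008 m and angle between foodbox's own z axis and vertical below 0.05 rad and linear speed of foodbox below 0.02 m/s); the robot touches nothing.
It fails at once if the food box is lifted or tipped (height (world z) of foodbox above 0.025 m or angle between foodbox's own z axis and vertical above 0.3 rad).
It fails at once if a thing standing by is shoved, lifted or knocked over (moved more than 30 mm or tipped more than 0.6 rad) (distance of any of mug, tumbler, spice_jar, bowl, ice_tray, round_tub, can from where it was at the start of the episode above 0.03 m or angle between any of mug, tumbler, spice_jar, bowl, ice_tray, round_tub, can's own z axis and vertical above 0.6 rad).
It also fails if it takes over 54 s, if anything falls off the work surface, if the arm or the gripper's body presses on something with over 40 N, if the wrist force passes 120 N, or if a joint passes its speed limit or range.

## Working session

There is one attempt and no reset: what is moved stays moved. The work goes in short steps, Python scripts to look and compute and a tool call to move; the robot and the scene stay as the last step left them, time stands still between calls to the robot, and variables do not carry over. Pictures are saved under pics/ and viewed, at most 10 in all, crops included, and the job is handed in when it is done.

Besides the shell and the picture viewer there is one more tool, called after "Request:" as name([rows], argument=value, ...), one row to a line, values as JSON. move_arm: Moves the arm, as the interface text tells. Shifts and turns lie within -1 to 1; 1 stands for 0.1 m of shift or pi rad of turn. Its arguments: {"type":"object","properties":{"motion":{"type":"array"},"fingers":{"type":"number"},"newtons":{"type":"number"}},"required":["motion"]}

```bash
mkdir -p pics
cat > h.py <<'E'
import numpy as np, cv2
from cell import robot
def rays(c,uv):
    f=c["image"].shape[0]/2/np.tan(np.radians(c["vfov"])/2)
    K=np.array([[f,0,c["cx"]],[0,f,c["cy"]],[0,0,1.]])
    uv=np.asarray(uv,float).reshape(-1,1,2)
    p=cv2.undistortPoints(uv,K,np.array([c["k1"],0,0,0,0.])).reshape(-1,2)
    return np.c_[p[:,0],-p[:,1],-np.ones(len(p))]
def onplane(c,uv,z,T=None):
    T=c["extrinsics"] if T is None else T
    d=rays(c,uv)@T[:3,:3].T; o=T[:3,3]
    return o+d*((z-o[2])/d[:,2])[:,None]
def depthpts(c,uv,T=None):
    T=c["extrinsics"] if T is None else T
    uv=np.asarray(uv,int).reshape(-1,2)
    r=rays(c,uv)*c["range_z"][uv[:,1],uv[:,0]][:,None]
    return r@T[:3,:3].T+T[:3,3]
E
python3 - <<'E'
from h import *
for n in("top","side"):
    c=robot.read_camera(n); cv2.imwrite(f"pics/{n}0.png",c["image"][:,:,::-1]); np.save(f"{n}0.npy",c,allow_pickle=True)
    print(n,c["vfov"],c["k1"],c["extrinsics"].round(3).tolist())
s=robot.observe(); print(s["time"],s["tool_pos"],s["tool_rot"],s["contact_force"])
E
```

```text
top 51.82076676765404 -0.09237438216196377 [[-0.029, 0.994, -0.101, 0.415], [-0.999, -0.032, -0.025, -0.013], [-0.028, 0.1, 0.995, 1.523], [0.0, 0.0, 0.0, 1.0]]
side 50.16929506741857 -0.003822956523044474 [[0.821, 0.303, -0.484, -0.173], [-0.571, 0.445, -0.69, -1.069], [0.006, 0.843, 0.538, 0.895], [0.0, 0.0, 0.0, 1.0]]
0.1 [0.22569712 0.47361463 0.22611481] [-3.14021981e+00 -2.23148721e-04  2.69673090e+00] [-0.75572706  0.04305562 -0.24179673]
```

View pics/top0.png

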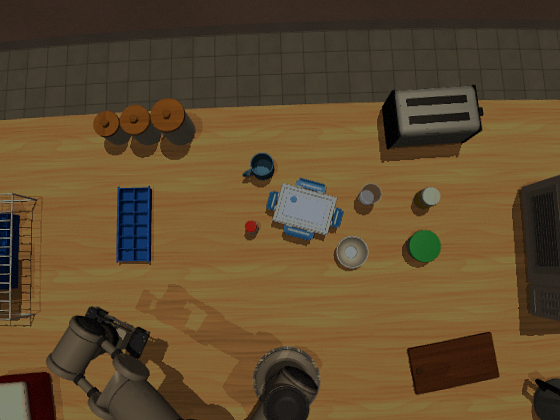

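View pics/side0.png

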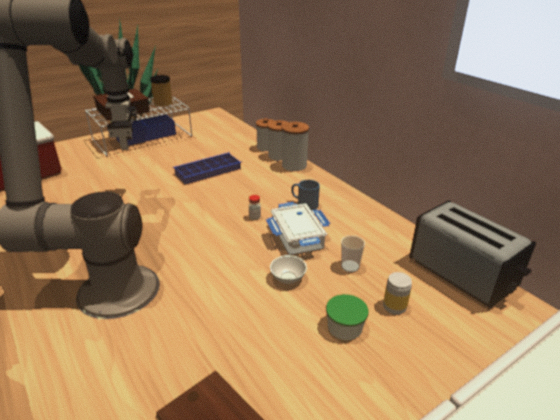

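The top view shows the lid at (305,210) with flaps at (311,186), (299,233), (272,201) and (337,218). The mug is at (262,166), the jar at (251,227), the tumbler at (370,196) and the bowl at (351,253). The side view confirms this, with the lid at (300,225).

Run:
```python
from h import *
c=np.load("top0.npy",allow_pickle=True).item()
im=c["image"]; hsv=cv2.cvtColor(im,cv2.COLOR_RGB2HSV)
V,U=np.mgrid[150:275,235:395]; uv=np.c_[U.ravel(),V.ravel()]
P=depthpts(c,uv); H=hsv[uv[:,1],uv[:,0]]
z=P[:,2]
lid=(H[:,2]>140)&(H[:,1]<70)&(abs(uv[:,0]-305)<36)&(abs(uv[:,1]-210)<32)
print("lid z",np.percentile(z[lid],[5,50,95]))
r=cv2.minAreaRect(onplane(c,uv[lid],.066)[:,:2].astype(np.float32)*1000); print("lid rect",r,cv2.boxPoints(r).tolist())
def comp(name,m,zz):
    Q=onplane(c,uv[m],zz); (a,b),R=cv2.minEnclosingCircle(Q[:,:2].astype(np.float32)); print(name,m.sum(),round(a,3),round(b,3),round(R,3),np.percentile(z[m],[10,90]).round(3))
blue=(H[:,0]>95)&(H[:,0]<120)&(H[:,1]>110)&(H[:,2]>60)
M=blue.reshape(V.shape).astype(np.uint8)
n,L,st,ce=cv2.connectedComponentsWithStats(M)
for i in range(1,n):
    if st[i,4]>25: print(ce[i]+[235,150]); comp("blue",(L==i).ravel(),.06)
near=lambda u,v,r:np.hypot(uv[:,0]-u,uv[:,1]-v)<r
# bystanders by depth
for n_,u,v,r,zmin in(("mug",262,166,22,.07),("tumbler",370,196,18,.06),("jar",251,227,12,.05),("bowl",351,253,22,.03)):
    m=near(u,v,r)&(z>zmin); comp(n_,m,np.median(z[m]) if m.any() else 0)
```

```text
lid z [0.05936278 0.06454385 0.07008711]
lid rect ((596.521728515625, -89.09030151367188), (210.8273162841797, 121.09039306640625), 62.12842559814453) [[493.719970703125, -153.97137451171875], [600.7635498046875, -210.580078125], [699.323486328125, -24.209228515625], [592.2799072265625, 32.39947509765625]]
[261.51908397 170.16793893]
blue 131 0.734 0.062 0.036 [0.002 0.091]
[310.82716049 184.42592593]
blue 162 0.663 -0.102 0.051 [0.059 0.068]
[271.53153153 199.94594595]
blue 111 0.619 0.029 0.032 [0.057 0.066]
[337.03389831 217.79661017]
blue 118 0.552 -0.185 0.033 [0.055 0.065]
[297.81666667 232.87222222]
blue 180 0.511 -0.055 0.051 [0.059 0.068]
mug 172 0.729 0.076 0.058 [0.076 0.096]
tumbler 148 0.615 -0.302 0.048 [0.065 0.098]
jar 134 0.531 0.104 0.023 [0.058 0.09 ]
bowl 280 0.427 -0.235 0.064 [0.032 0.049]
```

Request:
move_arm([
  [-0.47,-0.285,0,0,0,0],
  [-0.94,-0.57,0,0,0,0],
], fingers=-1, newtons=10)

```text
time: 0.35
tool_pos: [0.2864, 0.381, 0.2262]
tool_rot: [-3.141, -0.0, 2.699]
contact_force: [1.0, 0.5, 0.1]
opening: 0.0765
grip_force: 0.0
```

Request:
move_arm([
  [-0.47,-0.285,0,0,0,0],
  [-0.94,-0.57,0,0,0,0],
])

```text
time: 0.6
tool_pos: [0.3471, 0.2886, 0.2265]
tool_rot: [-3.141, -0.0, 2.697]
contact_force: [1.7, 0.6, 0.5]
opening: 0.0561
grip_force: 0.0
```

Request:
move_arm([
  [-0.47,-0.285,0,0,0,0],
  [-0.94,-0.57,0,0,0,0],
])

```text
time: 0.85
tool_pos: [0.4074, 0.1966, 0.2266]
tool_rot: [3.142, -0.0, 2.697]
contact_force: [1.1, 1.0, -0.7]
opening: 0.0363
grip_force: 0.0
```

Request:
move_arm([
  [-0.47,-0.285,0,0,0,0],
  [-0.94,-0.57,0,0,0,0],
])

```text
time: 1.1
tool_pos: [0.4678, 0.1047, 0.2265]
tool_rot: [3.142, -0.0, 2.697]
contact_force: [0.4, 0.9, -0.4]
opening: 0.0167
grip_force: 0.0
```

Request:
move_arm([
  [-0.47,-0.285,0,0,0,0],
  [-0.94,-0.57,0,0,0,0],
])

```text
time: 1.35
tool_pos: [0.5281, 0.0128, 0.2264]
tool_rot: [3.141, -0.001, 2.697]
contact_force: [0.8, -0.1, -0.2]
opening: 0.0011
grip_force: 0.0
```

Request:
move_arm([
  [-0.47,-0.285,0,0,0,-0.02],
  [-0.94,-0.57,0,0,0,-0.046],
  [-0.94,-0.57,0,0,0,-0.046],
  [-0.94,-0.57,0,0,0,-0.046],
])

```text
time: 1.85
tool_pos: [0.5872, -0.077, 0.226]
tool_rot: [3.141, -0.002, 2.84]
contact_force: [1.1, -0.2, -0.0]
opening: 0.0002
grip_force: 0.0
```

Run:
```python
from h import *
from scipy.spatial.transform import Rotation as R
s=robot.observe(); c=robot.read_camera("wrist")
T=np.eye(4);T[:3,:3]=R.from_euler("xyz",s["tool_rot"]).as_matrix();T[:3,3]=s["tool_pos"];T=T@c["hand_eye"]
c["T"]=T; np.save("w0.npy",c,allow_pickle=True); cv2.imwrite("pics/w0.png",c["image"][:,:,::-1])
print(s["time"],s["tool_pos"],s["tool_rot"],s["contact_force"],s["opening"],T.round(3).tolist())
```

```text
1.85 [ 0.58723194 -0.07703221  0.22603314] [ 3.14118339e+00 -1.85404732e-03  2.84034292e+00] [ 1.08281983 -0.17224098 -0.04445238] 0.00021189146006955772 [[0.297, -0.923, -0.245, 0.521], [0.955, 0.287, 0.076, -0.056], [-0.0, -0.256, 0.967, 0.384], [0.0, 0.0, 0.0, 1.0]]
```

View pics/w0.png

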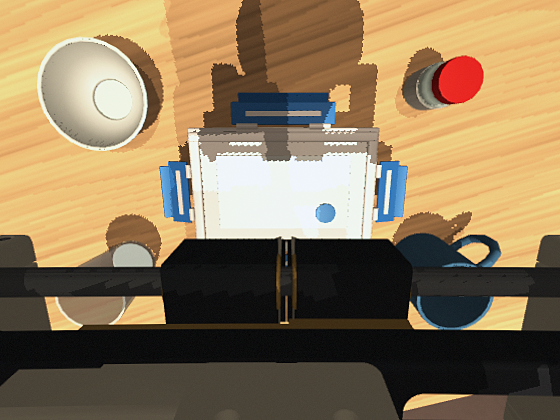

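The wrist view shows the near flap at (283,110), the right one at (176,192) and the left one at (392,192). The box edges line up with the tool axes.

Run:
```python
from h import *
c=np.load("w0.npy",allow_pickle=True).item(); T=c["T"]
hsv=cv2.cvtColor(c["image"],cv2.COLOR_RGB2HSV)
def P(m,zz=None):
    v,u=np.nonzero(m); uv=np.c_[u,v]; return depthpts(c,uv,T),uv
bl=(hsv[...,0]>95)&(hsv[...,0]<120)&(hsv[...,1]>110)&(hsv[...,2]>50)
for n,(u0,u1,v0,v1) in dict(near=(225,345,85,128),right=(155,195,150,225),left=(372,412,150,225)).items():
    m=np.zeros_like(bl); m[v0:v1,u0:u1]=bl[v0:v1,u0:u1]; p,uv=P(m); p=p[p[:,2]>.03]
    r=cv2.minAreaRect((p[:,:2]*1000).astype(np.float32))
    print(n,len(p),np.round(p.mean(0),4),np.percentile(p[:,2],[3,50,97]).round(4),np.round(r[0],1),np.round(r[1],1),round(r[2],2))
m=np.zeros_like(bl); m[130:236,190:380]=hsv[130:236,190:380,1]<60; p,uv=P(m);p=p[abs(p[:,2]-.066)<.015]
print("lid z",np.percentile(p[:,2],[5,50,95]).round(4))
r=cv2.minAreaRect((p[:,:2]*1000).astype(np.float32)); print(r)
```

```text
near 2666 [ 0.5043 -0.0544  0.0631] [0.0599 0.0621 0.0647] [505.9 -54.7] [103.5  30.4] 72.71
right 1256 [ 0.5504 -0.1892  0.0606] [0.0569 0.0593 0.063 ] [ 530.  -141.8] [ 61.1 160.6] 26.63
left 1267 [0.6186 0.0307 0.0608] [0.0567 0.0592 0.0629] [576.9   6.1] [155.8  60.8] 26.97
lid z [0.0612 0.0629 0.0668]
((578.39208984375, -77.13129425048828), (202.3015594482422, 112.61992645263672), 72.7020263671875)
```

Request:
move_arm([
  [0.5,-0.03,0,0,0,0],
  [0.97,-0.03,0.4,0,0,0],
  [0.97,-0.03,1.0,0,0,0],
  [0.97,-0.03,1.0,0,0,0],
])

```text
time: 2.4
tool_pos: [0.4911, -0.0497, 0.1245]
tool_rot: [-3.141, -0.008, 2.843]
contact_force: [0.6, -0.1, 1.0]
opening: 0.0003
grip_force: 0.0
```

Request:
move_arm([
  [0,0,0.4,0,0,0],
  [0,0,0.6,0,0,0],
  [0,0,0.7,0,0,0],
  [0,0,0.8,0,0,0],
  [0,0,0.9,0,0,0],
  [0,0,1.0,0,0,0],
  [0,0,1.0,0,0,0],
])

```text
time: 3.28
tool_pos: [0.4936, -0.0515, 0.0259]
tool_rot: [3.142, -0.002, 2.841]
contact_force: [-0.9, 0.1, -0.7]
opening: 0.0004
grip_force: 0.5
```

Request:
move_arm([
  [-0.03,0,0,0,0,0],
  [-0.05,0,0,0,0,0],
  [-0.07,0,0,0,0,0],
  [-0.07,0,0,0,0,0],
])

```text
time: 3.78
tool_pos: [0.5011, -0.0537, 0.0267]
tool_rot: [3.142, 0.0, 2.841]
contact_force: [0.6, -0.1, 0.2]
opening: 0.0004
grip_force: 0.0
```

Request:
move_arm([
  [-0.02,0,0,0,0,0],
  [-0.04,0,0,0,0,0],
  [-0.04,0,0,0,0,0],
])

```text
time: 4.15
tool_pos: [0.5044, -0.0547, 0.027]
tool_rot: [3.141, -0.001, 2.841]
contact_force: [-4.2, 1.4, 4.4]
opening: 0.0005
grip_force: 2.5
```

Request:
move_arm([
  [-0.015,0,0,0,0,0],
  [-0.03,0,0,0,0,0],
  [-0.03,0,0,0,0,0],
])

```text
time: 4.53
tool_pos: [0.5049, -0.0549, 0.0268]
tool_rot: [-3.141, -0.006, 2.842]
contact_force: [-11.7, 2.6, 9.6]
opening: 0.0006
grip_force: 6.1
```

Run:
```python
from h import *
c=robot.read_camera("side"); cv2.imwrite("pics/s1.png",cv2.resize(c["image"][160:300,200:380,::-1],None,fx=4,fy=4,interpolation=cv2.INTER_CUBIC))
s=robot.observe(); print(s["contact_force"],s["tool_pos"])
```

```text
[-11.20275186   3.35976979   8.75824961] [ 0.50491208 -0.0548733   0.02679024]
```

View pics/s1.png

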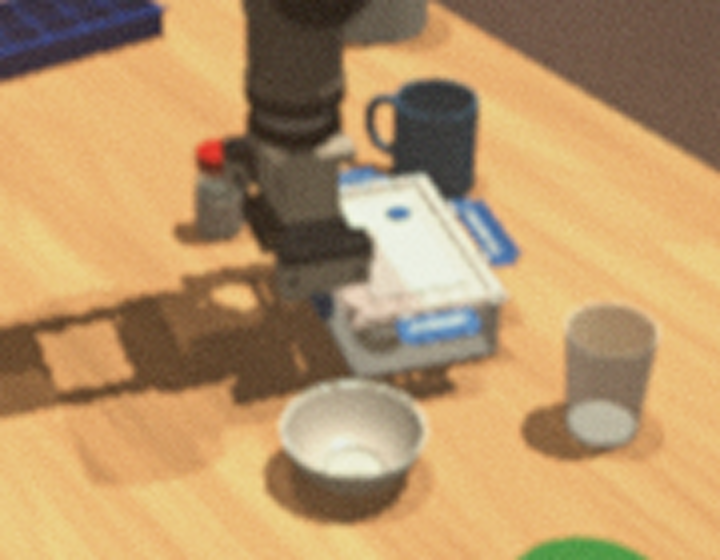

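Request:
move_arm([
  [0.1,0,0,0,0,0],
  [0.3,0,0,0,0,0],
  [0.6,0,-0.5,0,0,0],
  [0.6,0,-1,0,0,0],
  [0.6,0,-1,0,0,0],
])

```text
time: 5.2
tool_pos: [0.4535, -0.0388, 0.1306]
tool_rot: [3.141, 0.011, 2.841]
contact_force: [0.1, 0.2, -1.1]
opening: 0.0007
grip_force: 0.0
```

Run:
```python
from h import *
a=robot.read_camera("side")["image"][200:270,240:340]; b=robot.read_camera("wrist")["image"]
s=robot.observe(); print(s["contact_force"],s["tool_pos"])
a=cv2.resize(a,(560,392),interpolation=cv2.INTER_CUBIC)
a=cv2.resize(a,(390,273)); b=cv2.resize(b,(400,300)); cv2.imwrite("pics/m1.png",np.hstack([np.pad(a,((0,27),(0,0),(0,0))),b])[:,:,::-1])
```

```text
[ 0.32110931 -0.02897049 -0.85871368] [ 0.45109844 -0.03823732  0.12718809]
```

View pics/m1.png

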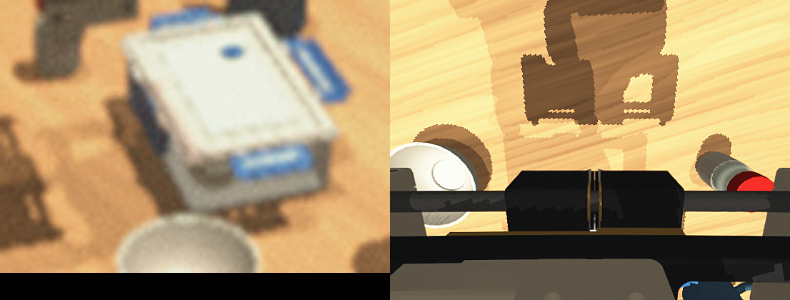

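Request:
move_arm([
  [-0.35,-0.34,0,0,0,0],
  [-0.7,-0.67,0,0,0,0],
  [-0.7,-0.67,0,0,0,0],
])

```text
time: 5.68
tool_pos: [0.4984, -0.1252, 0.125]
tool_rot: [-3.141, -0.0, 2.838]
contact_force: [0.1, 0.8, -0.4]
opening: 0.0007
grip_force: 0.0
```

Request:
move_arm([
  [-0.35,-0.34,0,0,0,0],
  [-0.7,-0.675,0,0,0,0],
  [-0.7,-0.675,0,0,0,0],
  [-0.7,-0.675,0,0,0,0],
])

```text
time: 6.18
tool_pos: [0.5432, -0.2067, 0.1253]
tool_rot: [3.141, -0.003, 2.841]
contact_force: [-0.3, -0.1, -0.4]
opening: 0.0003
grip_force: 0.0
```

```bash
cat >> h.py <<'E'
from scipy.spatial.transform import Rotation as R
def state(C=(.585,-.079),yaw=-.30):
    s=robot.observe(); d=np.array(s["tool_pos"][:2])-C; k=np.cos(yaw),np.sin(yaw)
    print("t",round(s["time"],2),"box xy",np.round([d@k,d@[-k[1],k[0]]],4),"z",round(s["tool_pos"][2],4),"F",np.round(s["contact_force"],1),"rot",np.round(s["tool_rot"],3))
E
python3 - <<'E'
from h import *
state(); c=robot.read_camera("top"); cv2.imwrite("pics/t1.png",cv2.resize(c["image"][150:275,235:395,::-1],None,fx=4,fy=4,interpolation=cv2.INTER_CUBIC))
E
```

```text
t 6.17 box xy [-0.0022 -0.1343] z 0.1253 F [-0.3 -0.1 -0.4] rot [ 3.141e+00 -3.000e-03  2.841e+00]
```

View pics/t1.png

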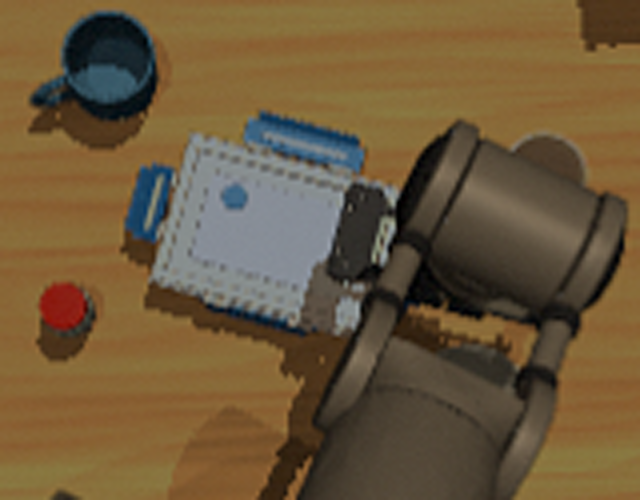

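The near flap now shows only as a thin strip at (255,312), so it is folded against the wall. The far and left flaps are still out. Next is the right flap.

Request:
move_arm([
  [-0.02,0,0.4,0,0,0],
  [-0.02,0,0.6,0,0,0],
  [-0.02,0,0.7,0,0,0],
  [-0.02,0,0.8,0,0,0],
  [-0.02,0,0.9,0,0,0],
  [-0.02,0,1.0,0,0,0],
  [-0.02,0,1.0,0,0,0],
])

```text
time: 7.1
tool_pos: [0.5458, -0.2083, 0.0259]
tool_rot: [3.141, -0.001, 2.841]
contact_force: [-0.5, -0.4, 0.5]
opening: 0.0004
grip_force: 0.0
```

Request:
move_arm([
  [0,0.02,0,0,0,0],
  [0,0.04,0,0,0,0],
  [0,0.06,0,0,0,0],
  [0,0.07,0,0,0,0],
])

```text
time: 7.6
tool_pos: [0.5485, -0.2017, 0.0269]
tool_rot: [3.142, 0.0, 2.841]
contact_force: [-0.0, -1.5, 0.1]
opening: 0.0005
grip_force: 0.2
```

Request:
move_arm([
  [0,0.01,0,0,0,0],
  [0,0.02,0,0,0,0],
  [0,0.02,0,0,0,0],
])

```text
time: 7.98
tool_pos: [0.5489, -0.1999, 0.0268]
tool_rot: [3.142, 0.0, 2.841]
contact_force: [0.3, -0.9, -0.2]
opening: 0.0005
grip_force: 0.4
```

Request:
move_arm([
  [0,0.01,0,0,0,0],
  [0,0.02,0,0,0,0],
  [0,0.02,0,0,0,0],
])

```text
time: 8.35
tool_pos: [0.5495, -0.1981, 0.0267]
tool_rot: [-3.142, 0.0, 2.841]
contact_force: [-0.5, -1.4, -0.5]
opening: 0.0007
grip_force: 1.0
```

```bash
python3 -c "from h import *; state()"
```

```text
t 8.35 box xy [ 0.0013 -0.1243] z 0.0267 F [-0.5 -1.4 -0.5] rot [-3.142  0.     2.841]
```

Request:
move_arm([
  [0,0.01,0,0,0,0],
  [0,0.02,0,0,0,0],
  [0,0.02,0,0,0,0],
])

```text
time: 8.72
tool_pos: [0.5501, -0.1961, 0.0267]
tool_rot: [3.142, 0.0, 2.841]
contact_force: [-0.2, -2.3, 0.0]
opening: 0.0004
grip_force: 1.2
```

Request:
move_arm([
  [0,0.01,0,0,0,0],
  [0,0.02,0,0,0,0],
  [0,0.02,0,0,0,0],
])

```text
time: 9.1
tool_pos: [0.5507, -0.1936, 0.0266]
tool_rot: [3.141, -0.0, 2.841]
contact_force: [-0.3, -0.5, -0.5]
opening: 0.0002
grip_force: 0.0
```

```bash
python3 -c "from h import *; state()"
```

```text
t 9.1 box xy [ 0.0011 -0.1196] z 0.0266 F [-0.3 -0.5 -0.5] rot [ 3.141 -0.     2.841]
```

Request:
move_arm([
  [0,0.01,0,0,0,0],
  [0,0.02,0,0,0,0],
  [0,0.02,0,0,0,0],
])

```text
time: 9.48
tool_pos: [0.5511, -0.1924, 0.0266]
tool_rot: [-3.141, -0.0, 2.841]
contact_force: [-1.5, -2.9, -1.5]
opening: 0.0009
grip_force: 1.3
```

Request:
move_arm([
  [0,-0.2,0,0,0,0],
  [0,-0.4,-0.3,0,0,0],
  [0,-0.4,-1,0,0,0],
  [0,-0.4,-1,0,0,0],
])

```text
time: 9.98
tool_pos: [0.5414, -0.233, 0.1315]
tool_rot: [-3.14, 0.009, 2.84]
contact_force: [1.1, -0.3, -0.5]
opening: 0.0001
grip_force: 0.0
```

Run:
```python
from h import *
state(); c=robot.read_camera("side"); cv2.imwrite("pics/s2.png",cv2.resize(c["image"][195:275,230:350,::-1],None,fx=5,fy=5,interpolation=cv2.INTER_CUBIC))
```

```text
t 9.97 box xy [ 0.0038 -0.16  ] z 0.1315 F [ 1.1 -0.3 -0.5] rot [-3.14   0.009  2.84 ]
```

View pics/s2.png

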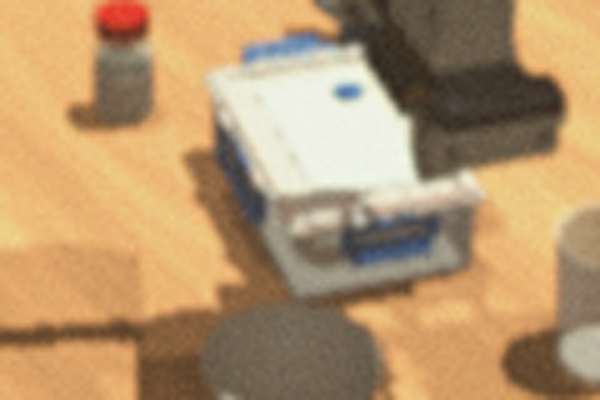

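The right flap at (390,240) and the near flap at (235,175) both hang flat against the walls. Next is the far flap.

Request:
move_arm([
  [-0.24,0.4,0,0,0,0],
  [-0.48,0.8,0,0,0,0],
  [-0.48,0.8,0,0,0,0],
])

```text
time: 10.4
tool_pos: [0.6098, -0.166, 0.1248]
tool_rot: [3.141, -0.002, 2.845]
contact_force: [-0.2, 0.0, -0.2]
opening: 0.0002
grip_force: 0.0
```

Request:
move_arm([
  [-0.24,0.4,0,0,0,0],
  [-0.47,0.8,0,0,0,0],
  [-0.47,0.8,0,0,0,0],
  [-0.47,0.8,0,0,0,0],
])

```text
time: 10.9
tool_pos: [0.6763, -0.1065, 0.1254]
tool_rot: [-3.141, -0.003, 2.841]
contact_force: [0.2, -0.1, -0.2]
opening: 0.0004
grip_force: 0.0
```

```bash
python3 -c "from h import *; state()"
```

```text
t 10.9 box xy [0.0954 0.0007] z 0.1254 F [ 0.2 -0.1 -0.2] rot [-3.141e+00 -3.000e-03  2.841e+00]
```

Request:
move_arm([
  [0,0,0.4,0,0,0],
  [0,0,0.6,0,0,0],
  [0,0,0.7,0,0,0],
  [0,0,0.8,0,0,0],
  [0,0,0.9,0,0,0],
  [0,0,1.0,0,0,0],
  [0,0,1.0,0,0,0],
])

```text
time: 11.78
tool_pos: [0.6772, -0.1056, 0.0258]
tool_rot: [3.142, -0.001, 2.841]
contact_force: [1.1, -0.8, -0.2]
opening: 0.0006
grip_force: 0.2
```

Request:
move_arm([
  [0.02,0,0,0,0,0],
  [0.04,0,0,0,0,0],
  [0.06,0,0,0,0,0],
  [0.07,0,0,0,0,0],
])

```text
time: 12.28
tool_pos: [0.6701, -0.1034, 0.0269]
tool_rot: [3.142, -0.001, 2.841]
contact_force: [-0.0, 0.2, 0.6]
opening: 0.0
grip_force: 0.0
```

Request:
move_arm([
  [0.01,0,0,0,0,0],
  [0.02,0,0,0,0,0],
  [0.02,0,0,0,0,0],
])

```text
time: 12.65
tool_pos: [0.669, -0.103, 0.0268]
tool_rot: [3.141, 0.0, 2.841]
contact_force: [0.8, 0.2, -0.2]
opening: 0.0005
grip_force: 0.7
```

```bash
python3 -c "from h import *; state()"
```

```text
t 12.65 box xy [0.0873 0.0019] z 0.0268 F [ 0.8  0.2 -0.2] rot [3.141 0.    2.841]
```

Request:
move_arm([
  [0.01,0,0,0,0,0],
  [0.02,0,0,0,0,0],
  [0.02,0,0,0,0,0],
])

```text
time: 13.02
tool_pos: [0.6683, -0.1029, 0.027]
tool_rot: [3.141, 0.003, 2.841]
contact_force: [5.6, -1.4, -3.0]
opening: 0.0007
grip_force: 3.0
```

Request:
move_arm([
  [0.01,0,0,0,0,0],
  [0.02,0,0,0,0,0],
  [0.02,0,0,0,0,0],
])

```text
time: 13.4
tool_pos: [0.6663, -0.1023, 0.027]
tool_rot: [3.141, 0.003, 2.841]
contact_force: [5.5, -1.1, -2.7]
opening: 0.0008
grip_force: 2.9
```

```bash
python3 -c "from h import *; state()"
```

```text
t 13.4 box xy [0.0845 0.0017] z 0.027 F [ 5.5 -1.1 -2.7] rot [3.141e+00 3.000e-03 2.841e+00]
```

Request:
move_arm([
  [-0.1,0,0,0,0,0],
  [-0.3,0,0,0,0,0],
  [-0.3,0,-0.5,0,0,0],
  [-0.3,0,-1,0,0,0],
  [-0.3,0,-1,0,0,0],
])

```text
time: 14.02
tool_pos: [0.6962, -0.1114, 0.1321]
tool_rot: [3.141, 0.008, 2.841]
contact_force: [0.2, -0.5, -0.4]
opening: 0.0003
grip_force: 0.0
```

Request:
move_arm([
  [0.3,0.33,0,0,0,0],
  [0.62,0.66,0,0,0,0],
  [0.62,0.66,0,0,0,0],
])

```text
time: 14.4
tool_pos: [0.6521, -0.0263, 0.1258]
tool_rot: [3.141, -0.004, 2.845]
contact_force: [0.3, 1.2, 0.4]
opening: 0.0002
grip_force: 0.0
```

Request:
move_arm([
  [0.3,0.33,0,0,0,0],
  [0.6,0.66,0,0,0,0],
  [0.6,0.66,0,0,0,0],
  [0.6,0.66,0,0,0,0],
])

```text
time: 14.9
tool_pos: [0.6167, 0.0506, 0.1263]
tool_rot: [-3.141, -0.0, 2.841]
contact_force: [-0.4, 0.6, -0.4]
opening: 0.0009
grip_force: 0.0
```

Run:
```python
from h import *
state(); a=robot.read_camera("top")["image"][150:275,235:395]; b=robot.read_camera("side")["image"][180:280,230:358]
cv2.imwrite("pics/m2.png",np.hstack([cv2.resize(x,(395,309),interpolation=cv2.INTER_CUBIC) for x in(a,b)])[:,:,::-1])
```

```text
t 14.9 box xy [-0.008   0.1331] z 0.1263 F [-0.4  0.6 -0.4] rot [-3.141 -0.     2.841]
```

View pics/m2.png

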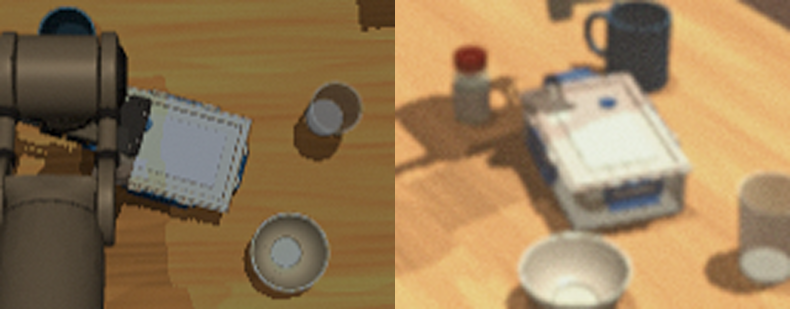

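The far flap is down: no blue shows on that side in the top view. The right and near flaps remain shut. Next is the left flap, seen at (575,75).

Request:
move_arm([
  [0,0,0.4,0,0,0],
  [0,0,0.6,0,0,0],
  [0,0,0.7,0,0,0],
  [0,0,0.8,0,0,0],
  [0,0,0.9,0,0,0],
  [0,0,1.0,0,0,0],
  [0,0,1.0,0,0,0],
])

```text
time: 15.88
tool_pos: [0.6158, 0.0515, 0.026]
tool_rot: [-3.141, -0.001, 2.841]
contact_force: [-0.3, 0.4, 0.0]
opening: 0.0002
grip_force: 0.0
```

Request:
move_arm([
  [0,-0.02,0,0,0,0],
  [0,-0.04,0,0,0,0],
  [0,-0.06,0,0,0,0],
  [0,-0.07,0,0,0,0],
])

```text
time: 16.38
tool_pos: [0.6142, 0.0446, 0.0269]
tool_rot: [3.141, 0.0, 2.841]
contact_force: [0.3, 1.2, 0.4]
opening: 0.0006
grip_force: 0.2
```

Request:
move_arm([
  [0,-0.01,0,0,0,0],
  [0,-0.03,0,0,0,0],
  [0,-0.03,0,0,0,0],
])

```text
time: 16.75
tool_pos: [0.6133, 0.0418, 0.0267]
tool_rot: [3.142, 0.0, 2.841]
contact_force: [0.2, 0.3, 0.4]
opening: 0.0007
grip_force: 0.4
```

Request:
move_arm([
  [0,-0.01,0,0,0,0],
  [0,-0.02,0,0,0,0],
  [0,-0.02,0,0,0,0],
])

```text
time: 17.12
tool_pos: [0.6126, 0.0398, 0.0267]
tool_rot: [-3.141, 0.0, 2.841]
contact_force: [0.1, 0.8, -0.3]
opening: 0.0004
grip_force: 0.4
```

Request:
move_arm([
  [0,-0.01,0,0,0,0],
  [0,-0.02,0,0,0,0],
  [0,-0.02,0,0,0,0],
])

```text
time: 17.5
tool_pos: [0.6119, 0.0376, 0.0267]
tool_rot: [-3.141, -0.0, 2.841]
contact_force: [0.8, 0.2, -0.2]
opening: 0.0003
grip_force: 0.0
```

```bash
python3 -c "from h import *; state()"
```

```text
t 17.5 box xy [-0.0087  0.1194] z 0.0267 F [ 0.8  0.2 -0.2] rot [-3.141 -0.     2.841]
```

Request:
move_arm([
  [0,-0.01,0,0,0,0],
  [0,-0.02,0,0,0,0],
  [0,-0.02,0,0,0,0],
])

```text
time: 17.88
tool_pos: [0.6114, 0.0358, 0.0267]
tool_rot: [-3.141, -0.0, 2.841]
contact_force: [-0.1, -0.1, 0.2]
opening: 0.0008
grip_force: 0.0
```

Request:
move_arm([
  [0,-0.01,0,0,0,0],
  [0,-0.015,0,0,0,0],
  [0,-0.015,0,0,0,0],
])

```text
time: 18.25
tool_pos: [0.6113, 0.0356, 0.0267]
tool_rot: [3.14, 0.0, 2.841]
contact_force: [1.3, 4.4, -1.6]
opening: 0.0003
grip_force: 2.7
```

```bash
python3 -c "from h import *; state()"
```

```text
t 18.25 box xy [-0.0087  0.1173] z 0.0267 F [ 1.3  4.4 -1.6] rot [3.14  0.    2.841]
```

Request:
move_arm([
  [0,0.1,0,0,0,0],
  [0,0.3,0,0,0,0],
  [0,0.3,-0.5,0,0,0],
  [0,0.3,-1,0,0,0],
  [0,0.3,-1,0,0,0],
])

```text
time: 18.88
tool_pos: [0.6228, 0.0645, 0.1316]
tool_rot: [3.139, 0.009, 2.842]
contact_force: [0.7, 0.1, -0.2]
opening: 0.0004
grip_force: 0.0
```

Request:
move_arm([
  [0.5,0.1,-0.5,0,0,0],
  [1,0.2,-1,0,0,0],
  [1,0.2,-1,0,0,0],
])

```text
time: 19.25
tool_pos: [0.5295, 0.1138, 0.2289]
tool_rot: [3.14, 0.003, 2.843]
contact_force: [0.4, 0.6, -0.1]
opening: 0.0005
grip_force: 0.0
```

Request:
move_arm([
  [0.5,0.5,0,0,0,0],
  [1,1,0,0,0,0],
  [1,1,0,0,0,0],
  [1,1,0,0,0,0],
])

```text
time: 19.75
tool_pos: [0.4643, 0.2377, 0.2258]
tool_rot: [-3.14, -0.001, 2.843]
contact_force: [-0.3, 0.1, 0.8]
opening: 0.0003
grip_force: 0.0
```

Run:
```python
from h import *
state(); c=robot.read_camera("top"); a=c["image"][150:275,235:395]; b=robot.read_camera("side")["image"][180:280,230:358]
cv2.imwrite("pics/m3.png",np.hstack([cv2.resize(x,(398,311),interpolation=cv2.INTER_CUBIC) for x in(a,b)])[:,:,::-1])
# height map extent of anything above 20 mm around box
V,U=np.mgrid[165:255,255:355]; P=depthpts(c,np.c_[U.ravel(),V.ravel()]); d=P[:,:2]-[.585,-.079]
k=np.array([np.cos(-.3),np.sin(-.3)]); q=np.c_[d@k,d@[-k[1],k[0]]]
m=(P[:,2]>.02)&(P[:,2]<.075)&(abs(q)<[.12,.15]).all(1)
mx=m&(abs(q[:,1])<.04); my=m&(abs(q[:,0])<.025)
print("x extent",np.percentile(q[mx,0],[0.5,99.5]).round(3),"y extent",np.percentile(q[my,1],[.5,99.5]).round(3))
```

```text
t 19.75 box xy [-0.2089  0.2668] z 0.2258 F [-0.3  0.1  0.8] rot [-3.140e+00 -1.000e-03  2.843e+00]
x extent [-0.075  0.069] y extent [-0.103  0.106]
```

View pics/m3.png

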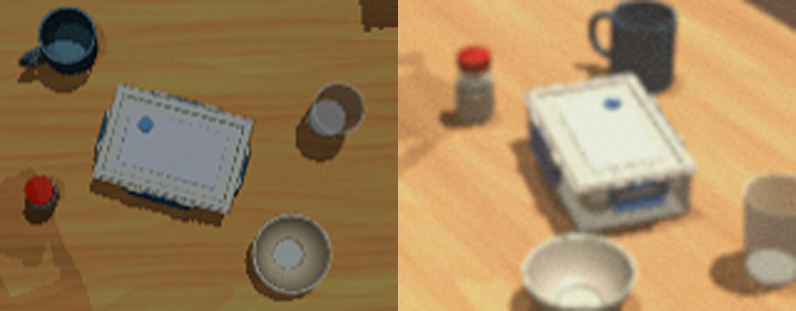

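The final views show all four flaps hanging within about 8 mm of the rim. An unclicked flap would have sprung back to stand out about 19 mm. The box and the bystanders stand where they were.

```bash
python3 -c "from cell import robot; print(robot.hand_in())"
```

```text
the job is handed in; nothing more can be done
None
```

All four flaps look clicked shut in the final camera views, with the box and bystanders not visibly moved, and I handed the job in at about 20 s; the hand-in gave no verdict.

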